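Put a glass column away in its cradle and lock the keeper plate

TASK

Put the loose glass column away in the cradle on the left of the bench: lay it in the two rubber-lined saddles, then lock it in with the loose keeper plate, tilting the plate to work its oblong eye over the stud's wide head and laying it level across the column with its plain end on the rest between the two ears. The column is thin glass, so grip it lightly, set it down softly and never let the plate strike it. Let go of everything and leave the beaker and the yellow stopper as they stand.

Things in the scene. Friction and masses are not known exactly. Their poses are not given: they have to be found in the camera images.
- cradle: Fixed column cradle, 232 x 116 x 73 mm. Origin: centre of its underside on the bench; x along the column's bed, z up. On a 12 mm high aluminium base (56 mm wide, 116 mm at x = -84 to -12) stand two white saddles at x = -78 and +78 mm, 11 mm thick, 59 mm wide, 47 mm high, and at x = -48 a stud block (y > 0) and an eared rest (y < 0). Only the base lies under the column between the saddles.
- saddle_mid (a point): Where the middle of the column's axis belongs: midway between the saddles, 42 mm above the bench. Axes as the cradle. Each saddle has an upward-open 90 degree V lined with rubber, its vertex 28 mm above the bench.
- stud (a point): Centre of the top of the stud's flat round steel head, 73 mm above the bench, at x = -48, y = 42 mm of the cradle; axes as the cradle. Head 32 mm wide, 4 mm thick, its underside 14 mm above the block; stem 8 mm thick. The white block below is 58 mm along x, 24 mm along y, its top 55 mm above the bench.
- rest (a point): Centre of the top of the white eared rest, 55 mm above the bench, at x = -48, y = -44 mm of the cradle; axes as the cradle. The rest is 80 mm along x, 22 mm along y; an ear at each end stands 13 mm above its top, with 66 mm clear between the ears.
- column: Empty glass column lying on the bench, 228 mm long: tube 20 mm thick, a yellow cap 25 mm thick over the last 22 mm of each end, both ends alike; about 110 g; it can roll. Origin on the caps' surface, midway along; y along it. Thin glass: breaks if gripped with over 45 N, pressed on cradle or keeper with over 20 N, or dropped more than 5 mm. A 20 N grip holds it.
- column_mid (a point): Middle of the column's axis; y runs along the column. In the saddles the axis is 42 mm and the top of the glass 52 mm above the bench; the glass between the caps (184 mm) lies in the Vs, with 9 mm to spare lengthways either way before a cap rides on a saddle.
- keeper: Loose steel keeper plate, 122 x 56 x 4 mm, 180 g. Origin on its underside; z up, y along it towards the eye end (y = -55 to +67 mm). The oblong eye is 42 mm across (x) but only 26 mm along the plate (y = 29 to 55 mm): level, the stud's head cannot pass. The end bar beyond the eye is 12 mm wide. Seated it lies level on block and rest, 3 mm above the glass, axes as the cradle's.
- keeper_eye (a point): Centre of the keeper's eye, mid-thickness (y = 42, z = 2 mm of the plate); axes as the plate. To pass the stud: with the plain end raised 25 to 40 degrees, lower the end bar outside the head (on the cradle's +y side), move it in under the head until it nears the stem, then lower the plain end until level.
- keeper_tab (a point): Grip point in the keeper's black upright tab, which is 36 mm wide across the plate (x) and 10 mm thick along it (y), at y = -12 mm, its top 50 mm above the plate's underside; this point is 38 mm above the underside. Axes as the plate.
- beaker: 250 ml glass beaker, 68 mm wide and 85 mm high, standing loose on the bench; leave it. Origin: centre of its underside.
- stopper: Yellow stopper, 37 mm wide, 30 mm high, standing loose near the bench's front edge; leave it. Origin: centre of its underside.

How it is judged (in metres and radians):
On the way:
1. the column lies in both saddles and is let go, before the keeper plate is put on (x of column_mid in the frame of saddle_mid between -0.01 and 0.01 m and y of column_mid in the frame of saddle_mid between -0.004 and 0.004 m and z of column_mid in the frame of saddle_mid between -0.003 and 0.003 m and angle between the y axis of column and the x axis of cradle, either way round below 0.04 rad and contact force between the fingers and column below 0.1 N), for 0.2 s.
At the end, for the whole second after the job is handed in: The column's axis is within 4 mm sideways, 3 mm in height and 10 mm lengthways of its place in the saddles; the keeper lies level (3 degrees) below the stud's head, eye centre within 12 mm of the stud, its length along the cradle's y (8 degrees), plain end on the eared rest; both let go, at rest (x of column_mid in the frame of saddle_mid between -0.01 and 0.01 m and y of column_mid in the frame of saddle_mid between -0.004 and 0.004 m and z of column_mid in the frame of saddle_mid between -0.003 and 0.003 m and angle between the y axis of column and the x axis of cradle, either way round below 0.04 rad and horizontal distance between keeper_eye and stud below 0.012 m and z of keeper_eye in the frame of stud below -0.012 m and y of keeper_tab in the frame of cradle below 0 m and angle between the y axis of keeper and the y axis of cradle, either way round below 0.15 rad and angle between keeper's own z axis and vertical below 0.05 rad and linear speed of each of keeper, column below 0.02 m/s); the robot touches nothing.
It fails at once if the glass column is squeezed by the fingers with more than 45 N each (contact force between the fingers and column above 90 N).
It fails at once if the glass column is pressed or knocked on the cradle with more than 20 N (contact force between column and cradle above 20 N).
It fails at once if the keeper plate strikes or presses the glass column with more than 20 N (contact force between keeper and column above 20 N).
It fails at once if the beaker or the yellow stopper is shifted by more than 30 mm (distance of any of beaker, stopper from where it was at the start of the episode above 0.03 m).
It fails at once if the glass column is dropped or sent rolling (faster than 0.35 m/s while no finger touches it) (contact force between the fingers and column below 0.1 N and linear speed of column above 0.35 m/s).
It also fails if it takes over 58 s, if anything falls off the work surface, if the arm or the gripper's body presses on something with over 40 N, if the wrist force passes 120 N, or if a joint passes its speed limit or range.

ROBOT

A 6-joint arm with a two-finger parallel gripper is mounted at the origin on a cart in front of the work surface, level with it; the furniture and walls round the work are solid. World frame = base frame: x ahead of the robot, y to its left, z up, the work surface at z = 0. Lengths are in mm, angles in rad, forces in N, time in s.
With the tool pointing down it reaches from about 350 to 775 mm from the base axis. Payload 7.3 kg.
Tool frame: the origin (TCP) lies on the front face of the gripper's body, between the roots of the fingers; the fingertips stand 66 mm ahead of it and the grasp point (between the pads) lies 47 mm ahead of it (bot.tip_extent is the distance from the TCP to the fingertips, in mm); z points along the fingers, y is the line along which they close (so a half turn about z gives the same grasp; the last joint's range is limited). The gripper opens to 92 mm and grips with 3 to 60 N. Pads are 19 mm wide; open, the fingers measure 130 mm over their backs; the gripper's body (75 mm by 190 mm) begins 47 mm behind the grasp point.
Start: joints at [-0.146, 0.342, 1.524, -0, 1.275, -0.146], TCP at [525.013, 0.02, 292.241] pointing down, gripper open.
Joint ranges: [-2.53, 2.53], [-0.77, 2.02], [0.04, 2.7], [-1, 4.14], [0.28, 2.66], [-3.11, 3.11]. Speed limits (rad/s): [2.57, 2.57, 3.14, 3.14, 3.14, 3.14].

INTERFACE

Orientations are given as [roll, pitch, yaw] about the fixed x, y, z axes, in that order (R = Rz(yaw) Ry(pitch) Rx(roll)).
In Python, from plant import readout, viewer, order, bot gives the robot as it stands.
- The arm moves only by the shell command python3 -m creep 'ROWS'. ROWS is text: rows parted by semicolons, each of 7 numbers parted by spaces: the shift along the world's x, y, z in m, then the turn, a rotation vector about the world's x, y, z in rad, then the opening in per cent of the stroke, from 0 (shut) to 100 (fully open). A call has 1 to 8 rows; each row shifts and turns the commanded pose from where the row before left it; what a row does not reach is not made up. A row lasts 1/12 s, in which the tool goes at most 41.7 mm and 7.16 degrees, less where a joint would pass 70% of its speed; a pose out of reach is approached as far as the arm can. A call is refused whole if a number of a shift passes 0.0417 or a number of a turn 0.125, either way. A call with a gripper value outside its range is refused whole. The fingers move at their own pace and stop on an object; the grip force is fixed at half the most. Time passes only in rows, so rows that do not move let the fingers close. It gives the time, the measured TCP pose, the force, the opening and the grip force at its end, in the units of the state.
- readout.get_obs(): the state, without advancing time (a new reading comes with each control period).
- viewer.capture(name): name is "scene" or "side" or "wrist"; returns the picture (480x640x3 uint8, red, green, blue); there is no depth.
- viewer.camera_info(name): a dict with "fx", "fy", "cx", "cy" (pixels), "origin" and "rotation" of the camera in the world. Camera axes: x right, y up, looking along -z (the intrinsics and any distortion apply to the point x, -y, -z); pixel columns grow to the right and rows downward; lengths in mm; the calibration is good to about 2 mm. A picture is of the moment at which its call begins: read the wrist's pose just before it. camera_info takes no time and is no camera call; for the wrist camera it gives the pose at the moment of the call.
- order.close_job(): hands the job in; it is judged then, once.
The state is a dict: "time": time; "joint_positions": joint angles; "dq": joint speeds; "tau": joint torques, N m; "tool_pos": TCP position; "tcp_rot": TCP orientation; "contact_force": force on the tool from outside, world axes, zero at the start; "moment": the same for the moment, N m; "grip_width": finger opening in mm; "finger_force": force on a finger pad.
Only numpy, scipy, OpenCV 4.12 (cv2) and the standard library are available. Lean on these libraries where they do the work, as an engineer would, in place of code of your own. Each camera call takes 0.05 s, during which the arm holds its last target. There are 200 camera calls.

## Working session

There is one attempt and no reset: what is moved stays moved. The work goes in short steps, Python scripts to look and compute and a shell command to move; the robot and the scene stay as the last step left them, time stands still between calls to the robot, and variables do not carry over. Pictures are saved under pics/ and viewed, at most 10 in all, crops included, and the job is handed in when it is done.

```bash
ls; mkdir -p pics; python3 - <<'E'
from plant import readout, viewer, bot
import cv2
for n in ("scene","side"):
    im=viewer.capture(n); cv2.imwrite(f"pics/{n}0.png",im[:,:,::-1]); print(n,viewer.camera_info(n))
print(viewer.camera_info("wrist")); print(readout.get_obs())
im=viewer.capture("wrist"); cv2.imwrite("pics/wrist0.png",im[:,:,::-1])
E
```

```text
pics
scene {'fx': 585.7167838203277, 'fy': 585.7167838203277, 'cx': 323.63252611606845, 'cy': 241.3931432920737, 'origin': array([-626.02499415, -435.80682044,  851.19555088]), 'rotation': array([ 1.00323238, -0.01554213, -1.07021284])}
side {'fx': 528.8167643515955, 'fy': 528.8167643515955, 'cx': 325.34882297085784, 'cy': 233.2208426826754, 'origin': array([  36.07943268, -797.35277172,  609.14449793]), 'rotation': array([ 1.07827361, -0.01318563, -0.41749172])}
{'fx': 414.16980797868865, 'fy': 414.16980797868865, 'cx': 318.5702058932559, 'cy': 241.6715234991082, 'origin': array([523.60955702,  82.29303986, 384.48178096]), 'rotation': array([-0.30632903,  0.00144627,  0.00050758])}
{'time': 0.1, 'joint_positions': array([-1.45989186e-01,  3.42661164e-01,  1.52489327e+00, -6.70254200e-06,
        1.27539875e+00, -1.46025542e-01]), 'dq': array([-0.000274  , -0.00290888, -0.00116696, -0.00063918,  0.00069323,
        0.00052298]), 'tau': array([ 1.49919495e-03, -4.32001984e+01, -2.44694173e+01,  7.19219679e-02,
        5.25739230e-02, -9.79429342e-05]), 'tool_pos': array([5.24738118e+02, 6.48047873e-02, 2.91620035e+02]), 'tcp_rot': array([-3.14024566e+00, -1.91626307e-04,  1.57083451e+00]), 'contact_force': array([ 0.39068448, -0.40429953, -0.74180673]), 'moment': array([-0.04016128, -0.00421051, -0.0112028 ]), 'finger_force': 0.0, 'grip_width': 92.0664723016823}
```

View pics/scene0.png

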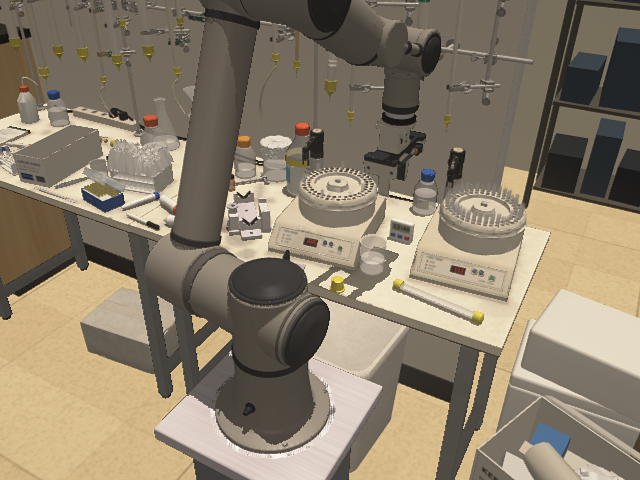

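View pics/side0.png

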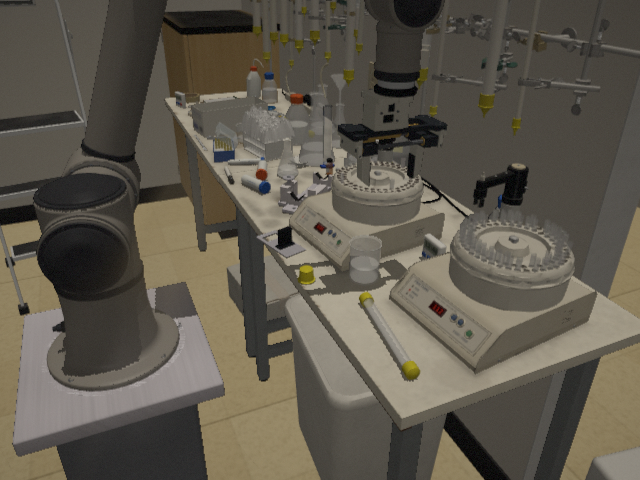

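The scene view shows the column with caps at about (398,286) and (479,317), the stopper at (338,284), the beaker at (372,255), the cradle at about (250,212), and the keeper partly hidden at (288,258). The side view shows the caps at (366,299) and (411,370), the keeper tab at (284,237), and the cradle at about (300,190), partly hidden by the centrifuge.

```bash
cat > h.py <<'E'
import numpy as np, cv2
from scipy.spatial.transform import Rotation as R
from plant import readout, viewer, bot
def rays(info,uv):
    uv=np.atleast_2d(np.array(uv,float))
    d=np.c_[(uv[:,0]-info['cx'])/info['fx'],-(uv[:,1]-info['cy'])/info['fy'],-np.ones(len(uv))]
    return R.from_euler('xyz',info['rotation']).apply(d)
def plane(info,uv,z):
    d=rays(info,uv);o=np.array(info['origin']);return o+d*((z-o[2])/d[:,2])[:,None]
def proj(info,P):
    p=R.from_euler('xyz',info['rotation']).inv().apply(np.atleast_2d(P)-info['origin'])
    return np.c_[info['cx']+info['fx']*p[:,0]/-p[:,2],info['cy']-info['fy']*p[:,1]/-p[:,2]]
def blobs(m,amin=20):
    n,l,s,c=cv2.connectedComponentsWithStats(m.astype(np.uint8)); return [(int(s[i,4]),*np.round(c[i],1)) for i in range(1,n) if s[i,4]>=amin]
def yellow(im):
    h=cv2.cvtColor(im,cv2.COLOR_RGB2HSV); return (h[...,0]>22)&(h[...,0]<35)&(h[...,1]>150)&(h[...,2]>100)
def shot(name,fn=None):
    info=viewer.camera_info(name); im=viewer.capture(name)
    if fn: cv2.imwrite(f"pics/{fn}.png",im[:,:,::-1])
    return im,info
E
python3 - <<'E'
from h import *
for n in("scene","side"):
    im=cv2.imread(f"pics/{n}0.png")[:,:,::-1]; info=viewer.camera_info(n)
    for b in blobs(yellow(im)):
        if b[2]>240: print(n,b,plane(info,b[1:],12.5)[0].round(1))
info=viewer.camera_info("side"); print("tab",plane(info,[[284,237],[258,238],[281,232],[304,247],[282,256]],0).round(0))
info=viewer.camera_info("scene");print("cradle",plane(info,[[250,205],[290,258],[372,268]],0).round(0))
E
```

```text
scene (174, np.float64(337.3), np.float64(284.3)) [383.5  64.3  12.5]
scene (54, np.float64(397.6), np.float64(282.5)) [462.3 -58.3  12.5]
scene (87, np.float64(478.1), np.float64(315.9)) [ 435.8 -263.3   12.5]
side (176, np.float64(307.1), np.float64(273.7)) [386.5  67.2  12.5]
side (66, np.float64(364.6), np.float64(296.0)) [459.8 -51.1  12.5]
side (162, np.float64(410.7), np.float64(367.8)) [ 434.8 -259.6   12.5]
tab [[404. 258.   0.]
 [345. 277.   0.]
 [406. 284.   0.]
 [431. 194.   0.]
 [370. 175.   0.]]
cradle [[619. 481.   0.]
 [438. 230.   0.]
 [503.  27.   0.]]
```

View pics/wrist0.png

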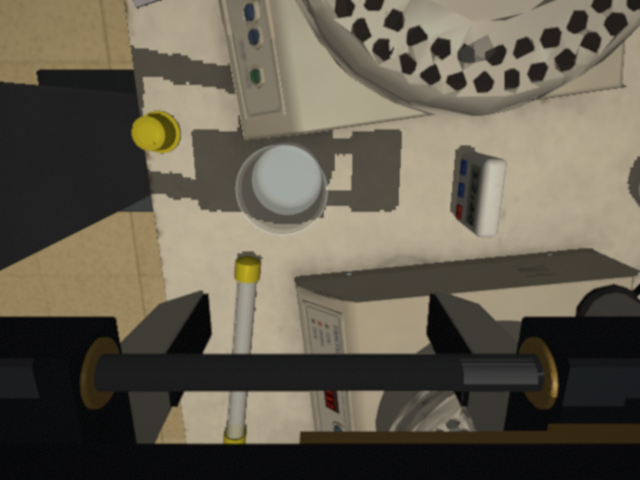

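The wrist view shows the column near the bottom left, caps at (247,270) and (234,440), with the centrifuge's sloping front to its right. Next I'll look at the cradle and keeper.

```bash
python3 - <<'E'
from h import *
im=cv2.imread("pics/wrist0.png")[:,:,::-1]; info=viewer.camera_info("wrist")
for b in blobs(yellow(im)): print(b,plane(info,b[1:],12.5)[0].round(1))
print(plane(info,[[297,277],[340,440],[325,300],[310,286]],0).round(0),plane(info,[[297,277],[340,440],[310,286]],60).round(0))
E
python3 -m creep '-0.005 0.04 0.005 0 0 0 100;-0.005 0.04 0.005 0 0 0 100;-0.005 0.04 0.005 0 0 0 100;-0.005 0.04 0.005 0 0 0 100;-0.005 0.04 0.005 0 0 0 100;-0.005 0.04 0.005 0 0 0 100;-0.005 0.04 0.005 0 0 0 100;-0.005 0.04 0.005 0 0 0 100'
python3 -m creep '0 0 0 0 0 0 100;0 0 0 0 0 0 100;0 0 0 0 0 0 100'
python3 -c "
from h import *
im,i=shot('wrist','w1');print(i)"
```

```text
(1219, np.float64(153.1), np.float64(132.6)) [379.2  64.   12.5]
(452, np.float64(246.9), np.float64(271.7)) [454.1 -65.8  12.5]
(98, np.float64(233.5), np.float64(440.6)) [ 428.8 -267.4   12.5]
[[ 502.  -76.    0.]
 [ 548. -278.    0.]
 [ 530. -102.    0.]
 [ 515.  -86.    0.]] [[ 505.  -52.   60.]
 [ 544. -222.   60.]
 [ 516.  -60.   60.]]
time: 0.82
tool_pos: [484.2, 321.9, 332.3]
tcp_rot: [-3.141, 0.0, 1.571]
contact_force: [1.0, 0.2, 0.1]
grip_width: 91.9
finger_force: 0.0
time: 1.07
tool_pos: [484.8, 319.8, 331.6]
tcp_rot: [-3.141, 0.001, 1.572]
contact_force: [-0.1, 0.1, -0.1]
grip_width: 91.8
finger_force: 0.0
{'fx': 414.16980797868865, 'fy': 414.16980797868865, 'cx': 318.5702058932559, 'cy': 241.6715234991082, 'origin': array([483.59135449, 402.11946263, 424.39642943]), 'rotation': array([-0.30761443,  0.00093489,  0.0011823 ])}
```

View pics/w1.png

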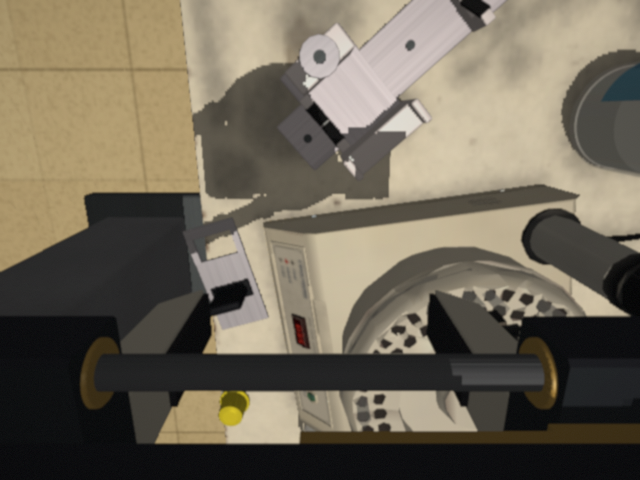

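The wrist view shows the stud head at (320,56), the eared rest around (385,140), the cradle bed running up and to the right, and the keeper at about (228,280) with its tab at (231,297) and its eye end pointing up.

```bash
python3 - <<'E'
from h import *
info=viewer.camera_info("wrist")
print("stud",plane(info,[320,56],73));print("bed",plane(info,[[410,45],[345,90]],12).round(0))
print("ears",plane(info,[[424,110],[352,165]],68).round(0)); print("far",plane(info,[475,10],47).round(0))
print("keeper corners",plane(info,[[236,225],[266,318],[188,240],[217,328]],4).round(0),"tab",plane(info,[[214,308],[248,292]],50).round(0))
E
python3 -m creep '0.012 0.03 0 0 0 0 100;0.012 0.03 0 0 0 0 100;0.012 0.03 0 0 0 0 100;0.012 0.02 0 0 0 0 100;0 0 0 0 0 0 100;0 0 0 0 0 0 100;0 0 0 0 0 0 100'
python3 -c "
from h import *
im,i=shot('wrist','w2');print(i)"
```

```text
stud [[484.77666743 441.66932018  73.        ]]
bed [[567. 458.  12.]
 [508. 419.  12.]]
ears [[570. 402.  68.]
 [512. 357.  68.]]
far [[611. 479.  47.]]
keeper corners [[397. 286.   4.]
 [424. 177.   4.]
 [345. 270.   4.]
 [368. 165.   4.]] tab [[379. 213.  50.]
 [414. 230.  50.]]
time: 1.7
tool_pos: [533.5, 428.3, 331.9]
tcp_rot: [-3.141, 0.001, 1.569]
contact_force: [-0.1, -1.2, 0.7]
grip_width: 91.7
finger_force: 0.0
{'fx': 414.16980797868865, 'fy': 414.16980797868865, 'cx': 318.5702058932559, 'cy': 241.6715234991082, 'origin': array([532.4523329 , 510.640824  , 424.68307544]), 'rotation': array([-0.30757324,  0.00084857, -0.00137132])}
```

View pics/w2.png

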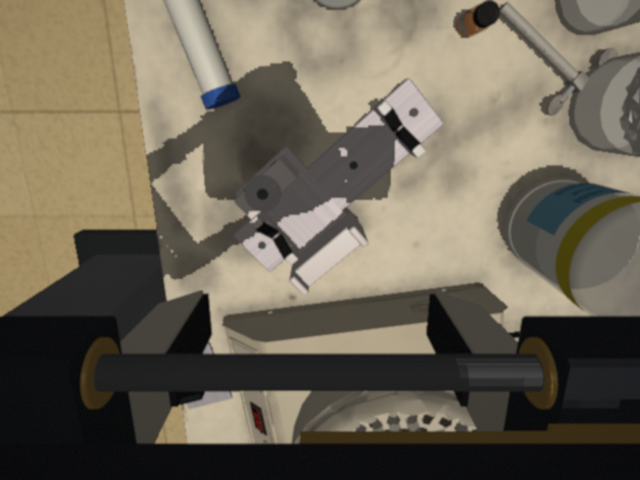

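This view shows the whole cradle: base screws on the bed line at (262,245), (353,165) and (413,113), the stud centre at (262,194), the rest between ears at (303,285) and (360,237), and the saddle Vs at (268,232) and (403,125).

```bash
python3 - <<'E'
from h import *
info=viewer.camera_info("wrist")
im=cv2.imread("pics/w2.png")
c=cv2.resize(im[70:300,225:455],(800,800),interpolation=cv2.INTER_CUBIC)[:, :]
cv2.imwrite("pics/w2c.png",cv2.resize(im[75:300,145:445],(800,600),interpolation=cv2.INTER_CUBIC))
P=plane(info,[[262,245],[353,165],[413,113]],12); print(P.round(1)); d=P[2]-P[0]; print(np.arctan2(d[1],d[0]),np.linalg.norm(d))
print("stud",plane(info,[262,194],73).round(1)); print(plane(info,[[303,285],[360,237]],68).round(1))
E
```

```text
[[472.6 375.9  12. ]
 [566.1 459.   12. ]
 [622.1 508.   12. ]]
0.7235444913834919 199.51034973065038
stud [[483.3 442.   73. ]]
[[517.3 354.8  68. ]
 [569.3 401.6  68. ]]
```

View pics/w2c.png

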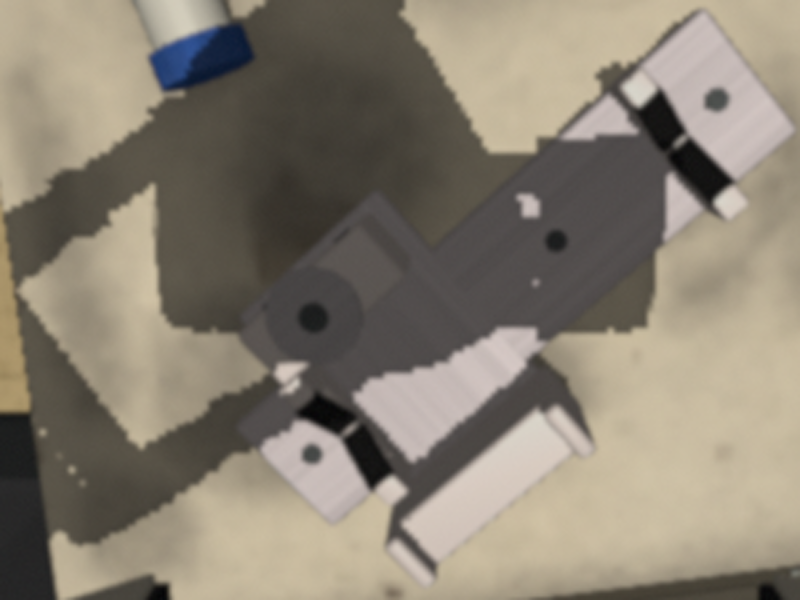

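```bash
cat >> h.py <<'E'
def fit2(L,W):
    L=np.array(L,float)[:,:2];W=np.array(W)[:,:2];l=L.mean(0);w=W.mean(0);A=L-l;B=W-w
    a=np.arctan2((A[:,0]*B[:,1]-A[:,1]*B[:,0]).sum(),(A*B).sum());c,s=np.cos(a),np.sin(a);M=np.array([[c,-s],[s,c]])
    return w-M@l,a,(W-(w+A@M.T)).round(1)
E
python3 - <<'E'
from h import *
info=viewer.camera_info("wrist")
L=[[-48,42,73],[-48,-44,55],[-78,0,28],[78,0,28],[-100,0,12],[100,0,12]]
px=[[262.4,194.3],[328.8,258],[276.2,236.2],[400,128.2],[262,244.9],[413.5,112.1]]
W=np.vstack([plane(info,p,l[2]) for p,l in zip(px,L)])
print(W.round(1),*fit2(L,W))
# keeper: from w1 estimates
E
```

```text
[[483.7 441.7  73. ]
 [541.7 376.9  55. ]
 [489.5 390.4  28. ]
 [607.5 494.7  28. ]
 [472.6 376.   12. ]
 [622.5 508.8  12. ]] [547.98546331 442.29415441] 0.7256455599033246 [[-0.5 -0.1]
 [ 0.4 -0.7]
 [-0.1 -0.1]
 [ 1.2  0.6]
 [-0.6  0.1]
 [-0.3  0.2]]
```

Cradle origin is about (548, 442), yaw 0.726 rad, with residuals under 1.5 mm. Now back over the column for a close look.

```bash
python3 -m creep '-0.011 -0.04 0 0 0 0 100;-0.011 -0.04 0 0 0 0 100;-0.011 -0.04 0 0 0 0 100;-0.011 -0.04 0 0 0 0 100;-0.011 -0.04 0 0 0 0 100;-0.011 -0.04 0 0 0 0 100;-0.011 -0.04 0 0 0 0 100;-0.011 -0.04 0 0 0 0 100' >/dev/null
python3 -m creep '0 -0.04 0 0 0 0 100;0 -0.04 0 0 0 0 100;0 -0.04 -0.02 0 0 0 100;0 -0.04 -0.02 0 0 0 100;0 -0.04 -0.02 0 0 0 80;0 -0.04 -0.02 0 0 0 70;0 -0.04 -0.02 0 0 0 60;0 -0.03 0 0 0 0 50'
python3 -m creep '0 0 0 0 0 0 50;0 0 0 0 0 0 50;0 0 0 0 0 0 50'
python3 - <<'E'
from h import *
im,i=shot('wrist','w3');print(i['origin'])
for b in blobs(yellow(im)): print(b,plane(i,b[1:],20)[0].round(1))
E
```

```text
time: 3.08
tool_pos: [442.1, -188.4, 236.6]
tcp_rot: [-3.138, -0.002, 1.568]
contact_force: [-0.2, 1.0, 0.0]
grip_width: 69.7
finger_force: 0.0
time: 3.33
tool_pos: [444.2, -186.2, 239.7]
tcp_rot: [3.141, 0.0, 1.569]
contact_force: [-0.1, -0.1, -0.7]
grip_width: 49.9
finger_force: 0.0
[ 443.02219536 -103.88564449  332.53072818]
(993, np.float64(334.7), np.float64(46.8)) [454.4 -62.   20. ]
(516, np.float64(302.5), np.float64(311.7)) [ 429.6 -264.2   20. ]
```

View pics/w3.png

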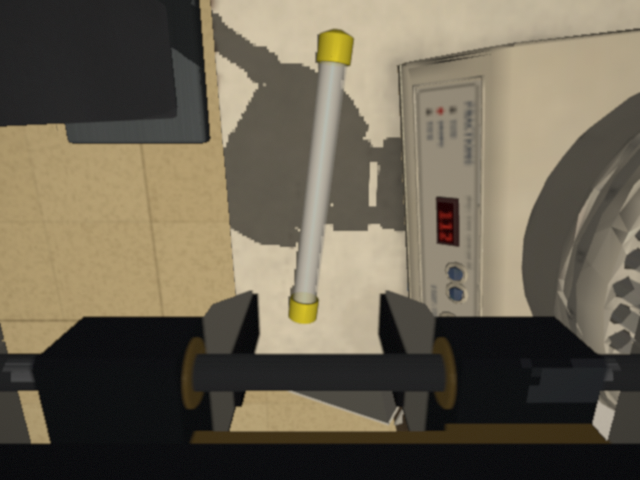

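The column lies at the centre: caps at (335,47) and (303,311). Its mid is about (442,-163) with the axis 0.122 rad off y. The centrifuge panel's red display is at (449,221). I'll triangulate it to check clearance for the gripper body.

```bash
python3 - <<'E'
from h import *
def tri(i1,p1,i2,p2):
    d1=rays(i1,p1)[0];d2=rays(i2,p2)[0];o1=np.array(i1['origin']);o2=np.array(i2['origin'])
    s=np.linalg.lstsq(np.c_[d1,-d2],o2-o1,rcond=None)[0];a=o1+s[0]*d1;b=o2+s[1]*d2;return ((a+b)/2).round(0),np.linalg.norm(a-b).round(1)
w=viewer.camera_info("wrist");s=viewer.camera_info("side")
im=cv2.imread("pics/w3.png");sd=cv2.imread("pics/side0.png")
def red(i):
    h=cv2.cvtColor(i,cv2.COLOR_BGR2HSV);return ((h[...,0]<8)|(h[...,0]>172))&(h[...,1]>180)&(h[...,2]>90)
print(blobs(red(im)),blobs(red(sd),8))
print("LED",tri(w,[449,221],s,[438,309]),"corner panel top-left",tri(w,[400,66],s,[392,290]),tri(w,[484,77],s,[422,258]))
E
```

```text
[(36, np.float64(444.7), np.float64(215.1)), (45, np.float64(445.1), np.float64(226.3)), (43, np.float64(445.6), np.float64(236.8))] []
LED (array([ 538., -179.,   45.]), np.float64(1.8)) corner panel top-left (array([501., -76.,  31.]), np.float64(6.8)) (array([542., -91.,  99.]), np.float64(24.1))
```

```bash
python3 -m creep '0.0015 0.02 -0.025 0 0 -0.06 50;0 0.02 -0.025 0 0 -0.062 50;0 0.013 -0.03 0 0 0 50;0 0 -0.03 0 0 0 50;0 0 -0.025 0 0 0 50;0 0 -0.02 0 0 0 50;0 0 -0.01 0 0 0 50;0 0 -0.005 0 0 0 50'
python3 -m creep '0 0 0 0 0 0 50;0 0 0 0 0 0 50'
python3 -c "
from h import *
im,i=shot('wrist','w4');o=readout.get_obs();print(o['tool_pos'],o['contact_force'])"
```

```text
time: 4.05
tool_pos: [445.9, -131.7, 68.2]
tcp_rot: [-3.14, -0.001, 1.451]
contact_force: [-0.5, 0.4, -0.3]
grip_width: 45.5
finger_force: 0.0
time: 4.22
tool_pos: [446.9, -132.8, 69.8]
tcp_rot: [3.14, 0.0, 1.45]
contact_force: [0.6, -0.1, -0.2]
grip_width: 45.9
finger_force: 0.0
[ 447.04418085 -133.0775339    70.07325453] [-0.74511071 -0.27208197  0.26376182]
```

View pics/w4.png

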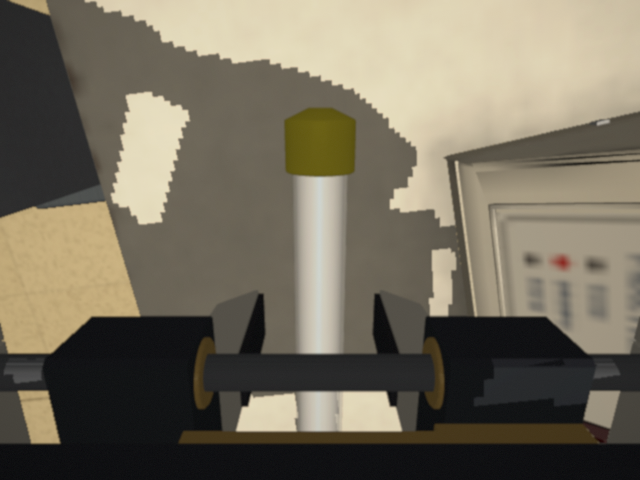

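The column is centred between the fingers (x=320 along its whole visible length), well aligned; cap inner edge at row 175. Close.

```bash
python3 - <<'E'
from h import *
i=viewer.camera_info('wrist');o=readout.get_obs()['tool_pos']
e=plane(i,[320,175],22)[0];f=plane(i,[320,109],22)[0];print(np.linalg.norm((e-o)[:2]),np.linalg.norm((f-o)[:2]))
E
python3 -m creep '0 0 0 0 0 0 0;0 0 0 0 0 0 0;0 0 0 0 0 0 0;0 0 0 0 0 0 0;0 0 0 0 0 0 0;0 0 0 0 0 0 0'
```

```text
61.21280279730969 82.55244353063311
time: 4.77
tool_pos: [446.7, -133.4, 69.3]
tcp_rot: [3.141, 0.0, 1.449]
contact_force: [-0.7, 0.3, 1.6]
grip_width: 19.5
finger_force: 30.0
```

```bash
python3 -m creep '0 0 0.01 0 0 0 0;0 0 0.025 0 0 0 0;0 0 0.035 0 0 0 0;0 0 0.04 0 0 0 0;0 0 0.04 0 0 0 0;0 0.01 0.04 0 0 0 0;0 0.02 0.03 0 0 0 0;0.005 0.03 0.01 0 0 0 0'
python3 -m creep '0.008 0.038 0 0 0 -0.05 0;0.008 0.038 0 0 0 -0.05 0;0.008 0.038 0 0 0 -0.05 0;0.008 0.038 0 0 0 -0.05 0;0.008 0.038 0 0 0 -0.05 0;0.008 0.038 0 0 0 -0.05 0;0.008 0.038 0 0 0 -0.05 0;0.008 0.038 0 0 0 -0.05 0'
python3 -m creep '0.008 0.038 0 0 0 -0.05 0;0.008 0.038 0 0 0 -0.05 0;0.008 0.038 0 0 0 -0.05 0;0.008 0.038 0 0 0 -0.05 0;0.008 0.035 0 0 0 -0.05 0;0.008 0.025 -0.01 0 0 -0.05 0;0.005 0.015 -0.02 0 0 -0.024 0;0 0.005 -0.03 0 0 0 0'
python3 -m creep '0 0 -0.025 0 0 0 0;0 0 -0.01 0 0 0 0;0 0 0 0 0 0 0'
```

```text
time: 5.43
tool_pos: [452.4, -74.4, 303.8]
tcp_rot: [3.134, 0.002, 1.446]
contact_force: [1.4, -0.9, -0.9]
grip_width: 19.3
finger_force: 30.0
time: 6.1
tool_pos: [515.3, 232.6, 298.7]
tcp_rot: [-3.141, 0.001, 1.046]
contact_force: [0.7, 0.3, -0.9]
grip_width: 19.4
finger_force: 30.0
time: 6.77
tool_pos: [569.2, 465.9, 239.7]
tcp_rot: [3.141, -0.005, 0.726]
contact_force: [0.7, 0.2, -1.3]
grip_width: 19.1
finger_force: 30.0
time: 7.02
tool_pos: [567.3, 461.8, 199.8]
tcp_rot: [-3.141, 0.008, 0.725]
contact_force: [0.4, 0.3, -1.4]
grip_width: 19.1
finger_force: 30.0
```

```bash
python3 -m creep '0.003 0.001 -0.02 0 0 0 0;0 0 -0.025 0 0 0 0;0 0 -0.02 0 0 0 0;0 0 -0.01 0 0 0 0;0 0 0 0 0 0 0;0 0 0 0 0 0 0;0 0 0 0 0 0 0'
python3 - <<'E'
from h import *
im,i=shot('wrist','w5');np.save('i5.npy',i,allow_pickle=True);print(readout.get_obs()['tool_pos'])
s=viewer.capture('side');cv2.imwrite('pics/s5.png',s[:,:,::-1])
E
```

```text
time: 7.6
tool_pos: [572.5, 464.1, 131.7]
tcp_rot: [3.141, -0.004, 0.725]
contact_force: [0.8, -0.3, -0.7]
grip_width: 19.4
finger_force: 30.0
[572.43747307 464.1682678  131.67364797]
```

View pics/w5.png

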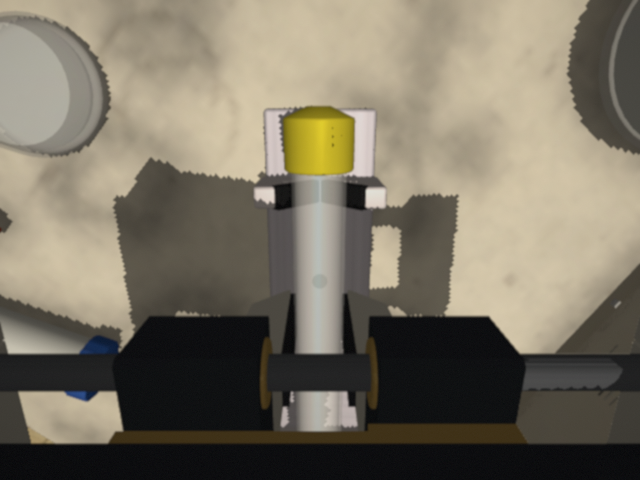

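The column is centred on the far saddle (saddle ears at 254 and 386, column at 320), with the cap clear of the saddle. Lower it gently.

```bash
python3 -m creep '0 0 -0.007 0 0 0 0;0 0 -0.008 0 0 0 0;0 0 -0.006 0 0 0 0;0 0 -0.004 0 0 0 0;0 0 -0.003 0 0 0 0;0 0 -0.001 0 0 0 0;0 0 -0.001 0 0 0 0;0 0 0 0 0 0 0'
python3 -m creep '0 0 -0.001 0 0 0 0;0 0 0 0 0 0 0;0 0 0 0 0 0 0'
```

```text
time: 8.37
tool_pos: [571.8, 463.5, 99.3]
tcp_rot: [3.141, -0.0, 0.725]
contact_force: [-0.1, -2.2, -0.4]
grip_width: 19.1
finger_force: 30.0
time: 8.62
tool_pos: [572.0, 463.4, 99.0]
tcp_rot: [3.141, -0.001, 0.725]
contact_force: [0.4, -4.0, 4.7]
grip_width: 18.9
finger_force: 30.0
```

```bash
python3 -m creep '0 0 0 0 0 0 25;0 0 0 0 0 0 32;0 0 0 0 0 0 40;0 0 0 0 0 0 40;0 0 0 0 0 0 40'
python3 -m creep '0 0 0.008 0 0 0 40;0 0 0.025 0 0 0 40;0 0 0.035 0 0 0 40;0 0 0.04 0 0 0 40;0 0 0.04 0 0 0 40;0 0 0.01 0 0 0 60;0 0 0 0 0 0 60;0 0 0 0 0 0 60'
python3 - <<'E'
from h import *
im,i=shot('wrist','w6');print(readout.get_obs()['tool_pos'])
for b in blobs(yellow(im)): print(b,plane(i,b[1:],48)[0].round(1))
E
```

```text
time: 9.03
tool_pos: [571.2, 463.9, 97.7]
tcp_rot: [-3.141, 0.0, 0.725]
contact_force: [0.9, 0.8, -0.7]
grip_width: 36.3
finger_force: 0.0
time: 9.7
tool_pos: [571.5, 463.7, 256.9]
tcp_rot: [3.141, -0.002, 0.725]
contact_force: [-0.2, 1.1, -1.5]
grip_width: 52.0
finger_force: 0.0
[571.09470797 463.47484272 254.96482117]
(931, np.float64(319.7), np.float64(125.9)) [624.7 511.1  48. ]
```

View pics/w6.png

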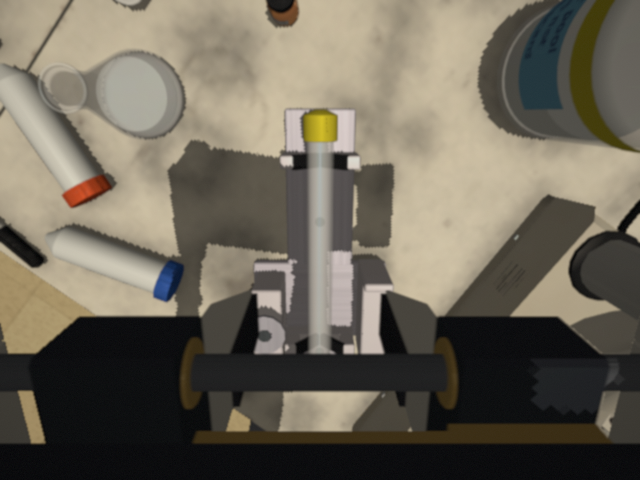

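The column is seated in both Vs; the visible cap at (320,126) puts the column within about 1 mm lengthways and sideways. Next, the keeper. I'll turn the tool to the keeper's approximate yaw, move over it, and check the rotor height.

```bash
python3 - <<'E'
from h import *
def tri(i1,p1,i2,p2):
    d1=rays(i1,p1)[0];d2=rays(i2,p2)[0];o1=np.array(i1['origin']);o2=np.array(i2['origin'])
    s=np.linalg.lstsq(np.c_[d1,-d2],o2-o1,rcond=None)[0];a=o1+s[0]*d1;b=o2+s[1]*d2;return ((a+b)/2).round(0),np.linalg.norm(a-b).round(1)
w=viewer.camera_info("scene");s=viewer.camera_info("side")
print(tri(w,[339,183],s,[383,175])); print(readout.get_obs()['joint_positions'].round(2))
h=tri(w,[339,183],s,[383,175])[0][2]
print(plane(w,[[300,185],[378,185]],h).round(0),plane(s,[[333,180],[424,180]],h).round(0))
E
python3 -m creep '-0.005 -0.02 0.02 0 0 -0.06 60;-0.02 -0.03 0.01 0 0 -0.06 60;-0.02 -0.03 0 0 0 -0.06 60;-0.02 -0.03 0 0 0 -0.06 60;-0.02 -0.03 0 0 0 -0.06 60;-0.02 -0.03 0 0 0 -0.06 60;-0.02 -0.03 0 0 0 -0.06 60;-0.02 -0.03 0 0 0 -0.06 60'
python3 -m creep '-0.02 -0.02 0 0 0 0 60;-0.006 0 0 0 0 0 50;0 0 0 0 0 0 40;0 0 0 0 0 0 40'
python3 - <<'E'
from h import *
im,i=shot('wrist','w7');o=readout.get_obs();print(o['tool_pos'],o['tcp_rot'],i)
E
```

```text
(array([625., 189., 148.]), np.float64(6.0))
[ 0.58  0.78  0.86 -0.    1.5   1.42]
[[558. 270. 148.]
 [662.  93. 148.]] [[510. 213. 148.]
 [703. 135. 148.]]
time: 10.42
tool_pos: [424.4, 232.1, 284.0]
tcp_rot: [3.141, 0.004, 0.242]
contact_force: [-0.2, -0.3, -0.0]
grip_width: 55.0
finger_force: 0.0
time: 10.75
tool_pos: [400.7, 214.0, 285.4]
tcp_rot: [-3.142, 0.001, 0.245]
contact_force: [-0.4, -0.4, 0.9]
grip_width: 40.1
finger_force: 0.0
[401.05735739 214.28184542 285.49962944] [-3.14154753e+00  5.36108013e-04  2.45314922e-01] {'fx': 414.16980797868865, 'fy': 414.16980797868865, 'cx': 318.5702058932559, 'cy': 241.6715234991082, 'origin': array([478.99513197, 234.17725349, 378.21197135]), 'rotation': array([-3.07260806e-01, -1.57491078e-04, -1.32537926e+00])}
```

View pics/w7.png

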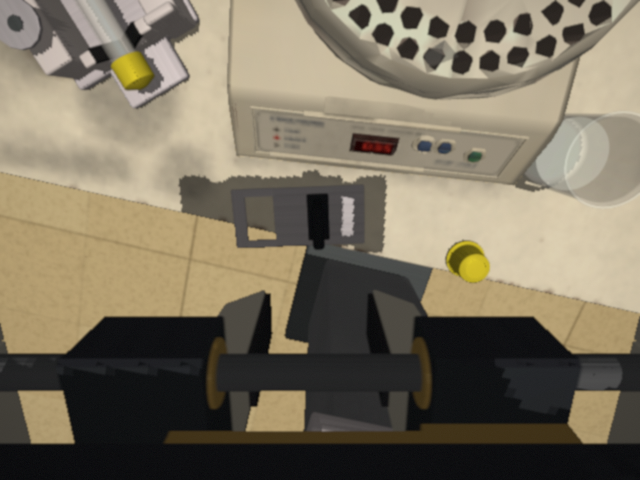

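The keeper lies at (300,215) with corners near (233,188), (365,184), (368,243) and (240,247); the eye is centred at (260,218) and the black tab spans about (308..329, 193..248). I've now viewed 11 pictures, one over the limit of 10, so from here on I'll use numbers only. Now to measure it from pixel data.

```bash
python3 - <<'E'
from h import *
i=viewer.camera_info('wrist'); im=cv2.imread('pics/w7.png')
g=cv2.cvtColor(im,cv2.COLOR_BGR2GRAY)
L=[[28,67,4],[28,-55,4],[-28,-55,4],[-28,67,4],[0,42,4]]
px=[[233,188],[365,184],[368,243],[240,247],[260.5,218]]
W=np.vstack([plane(i,p,4) for p in px]);o,a,r=fit2(L,W);print(o,a,r.tolist())
sub=g[185:252,225:385]
for r_ in range(0,67,6): print(185+r_,' '.join(f'{v:3d}' for v in sub[r_,::6]))
n,l,s,c=cv2.connectedComponentsWithStats((g[180:255,295:345]<30).astype(np.uint8));print(s[1:]+[295,180,0,0,0])
c_,s_=np.cos(a),np.sin(a)
for z in(0,38,50):
  for x,y in((-18,-17),(-18,-7),(18,-17),(18,-7)): print(z,x,y,proj(i,[o[0]+c_*x-s_*y,o[1]+s_*x+c_*y,z]).round(0))
E
```

```text
[386.09813304 221.67581778] 0.2846255760511639 [[0.9, -0.2], [-0.6, 1.3], [-0.2, -1.3], [0.6, -1.3], [-0.7, 1.6]]
185  91  93  92  92  91  91  91  91  93  91  89  88  90  88  87  87  85  82  81  79  78  77  76  80  93  91  89
191  92  78  77  77  77  77  78  77  76  76  76  76  76  75  76  75  74  75  73  73  73  73  74  75  93  93  92
197  91  81  76  76  86  87  88  88  76  74  74  74  74  75  11  13  13  27  75  77 164 106  75  78  93  94  93
203  91  86  77  74  91  90  90  90  81  76  77  76  76  76  13   8  10  25  74  73 182 180  73  75  92  93  93
209  90  88  77  75  90  90  90  90  81  73  74  74  73  74  12  11  11  19  74  73 184 184  74  76  92  92  94
215  88  89  76  76  90  90  90  91  87  74  75  74  75  74  15  12   8  16  74  74 185 184  75  76  93  94  94
221  96  87  77  75  86  87  90  90  87  75  76  74  75  74  14  11  11  13  73  74 179 167  74  75  93  94  94
227 163 164  77  76 131  75  62  85  89  74  74  74  73  74  16   9  11  15  74  73 177 170  73  76  93  94  92
233 165 163  74  76 163 163 163 165 145  74  75  74  73  73  21   9  10  12  71  70 169 162  71  74  93  91  91
239 162 160  80  75 133 149 108 112 115  75  75  75  74  75  39  11  10  43  74  73  75  74  75  76  94  93  90
245 163 165  84  75  77  76  77  81  80  70 101 101  96  96  68   6  11  76  74  69 108 142  89  89  93  94  91
251 164 164 163 163 165 162 166 164 165 163 164 164 161 163  77  77  76  79  78  78  78  81  72  66 104  93 124
[[307 194  22  55 991]]
0 -18 -17 [[326. 233.]]
0 -18 -7 [[316. 233.]]
0 18 -17 [[325. 195.]]
0 18 -7 [[314. 196.]]
38 -18 -17 [[327. 245.]]
38 -18 -7 [[316. 245.]]
38 18 -17 [[326. 204.]]
38 18 -7 [[314. 205.]]
50 -18 -17 [[327. 249.]]
50 -18 -7 [[315. 250.]]
50 18 -17 [[326. 207.]]
50 18 -7 [[314. 208.]]
```

```bash
python3 -m creep '-0.006 -0.002 -0.03 0 0 0.02 45;-0.005 -0.002 -0.04 0 0 0.02 45;0 0 -0.04 0 0 0 45;0 0 -0.035 0 0 0 45;0 0 -0.025 0 0 0 45;0 0 -0.016 0 0 0 45;0 0 -0.008 0 0 0 45;0 0 -0.002 0 0 0 45'
python3 -m creep '0 0 0 0 0 0 45;0 0 0 0 0 0 45'
python3 -m creep '0 0 0 0 0 0 0;0 0 0 0 0 0 0;0 0 0 0 0 0 0;0 0 0 0 0 0 0;0 0 0 0 0 0 0;0 0 0 0 0 0 0;0 0 0 0 0 0 0'
```

```text
time: 11.47
tool_pos: [389.4, 210.0, 88.2]
tcp_rot: [3.141, 0.003, 0.286]
contact_force: [-0.6, 1.0, 0.2]
grip_width: 41.6
finger_force: 0.0
time: 11.63
tool_pos: [390.3, 210.1, 90.7]
tcp_rot: [3.142, -0.002, 0.285]
contact_force: [0.3, 0.1, -0.4]
grip_width: 41.3
finger_force: 0.0
time: 12.22
tool_pos: [389.7, 209.8, 90.4]
tcp_rot: [-3.142, -0.001, 0.285]
contact_force: [-1.5, 0.6, 4.7]
grip_width: 9.5
finger_force: 30.0
```

Gripped the tab at 9.5 mm. Lift, carry over to the stud, turn to yaw 0.726, and tilt the plain end up 0.5 rad.

```bash
python3 -m creep '0 0 0.01 0 0 0 0;0 0 0.02 0 0 0 0;0 0 0.03 0 0 0 0;0 0 0.035 0 0 0 0;0 0 0.035 0 0 0 0;0 0 0.03 0 0 0 0;0.004 0.01 0.01 0 0 0.021 0;0.006 0.02 0 0 0 0.06 0'
python3 -m creep '0.012 0.03 0 0 0 0.06 0;0.012 0.03 0 0 0 0.06 0;0.012 0.03 0 0 0 0.06 0;0.012 0.03 0 0 0 0.06 0;0.012 0.03 0 0 0 0.06 0;0.012 0.03 0 0 0 0.06 0;0.01 0.02 0 0 0 0 0;0 0 0 0 0 0 0'
python3 -m creep '0 0 0 -0.0468 -0.0415 0 0;0 0 0 -0.0935 -0.083 0 0;0 0 0 -0.0935 -0.083 0 0;0 0 0 -0.0935 -0.083 0 0;0 0 0 -0.0468 -0.0415 0 0;0 0 0 0 0 0 0;0 0 0 0 0 0 0'
cat >> h.py <<'E'
def kp():
    o=readout.get_obs(); a=.7256; c,s=np.cos(a),np.sin(a); M=np.array([[c,s,0],[-s,c,0],[0,0,1]])
    p=M@(o['tool_pos']-[548,442.3,0]); Rc=M@R.from_euler('xyz',o['tcp_rot']).as_matrix()
    ez=-Rc[:,2]; y=Rc[:,1]; ey=y if y[1]>0 else -y
    B=p+67*ey-90*ez
    print('t',o['time'],'tcp',p.round(1),'B',B.round(1),'ey',ey.round(3),'ez',ez.round(3),'F',(M@o['contact_force']).round(1),'grip',round(o['grip_width'],1))
E
python3 -c "
from h import *
kp()"
```

```text
time: 12.88
tool_pos: [400.3, 239.2, 263.2]
tcp_rot: [3.141, -0.005, 0.365]
contact_force: [0.7, 0.1, -1.3]
grip_width: 10.1
finger_force: 30.0
time: 13.55
tool_pos: [482.1, 442.8, 258.2]
tcp_rot: [-3.141, 0.0, 0.728]
contact_force: [-1.1, -0.9, -1.6]
grip_width: 9.8
finger_force: 30.0
time: 14.13
tool_pos: [480.7, 439.7, 259.0]
tcp_rot: [2.643, 0.002, 0.727]
contact_force: [0.5, 0.6, -0.3]
grip_width: 10.2
finger_force: 30.0
t 14.1333 tcp [-52.   42.7 259. ] B [-52.3  58.6 148. ] ey [-0.002  0.878 -0.478] ez [0.001 0.478 0.878] F [ 0.7  0.1 -0.3] grip 10.2
```

```bash
python3 -m creep '0.001 0.005 -0.02 0 0 0 0;0 0 -0.02 0 0 0 0;0 0 -0.013 0 0 0 0;0 0 0 0 0 0 0;0 0 0 0 0 0 0;0 0 0 0 0 0 0' >/dev/null
python3 - <<'E'
from h import *
kp()
# check: project expected stud head / plate points in wrist view, sample stud brightness
i=viewer.camera_info('wrist');im,i=shot('wrist','w8')
a=.7256;c,s=np.cos(a),np.sin(a)
W=lambda x,y,z:[548+c*x-s*y,442.3+s*x+c*y,z]
o=readout.get_obs();Rm=R.from_euler('xyz',o['tcp_rot']).as_matrix()
y=Rm[:,1]; y=y if (-s*y[0]+c*y[1])>0 else -y; z=-Rm[:,2]; x=np.cross(y,z)
for n,(px,py) in dict(eyeP=(21,29),eyeQ=(21,55),eyeR=(-21,29),eyeS=(-21,55),c1=(28,67),c2=(28,-55)).items():
    print(n,proj(i,o['tool_pos']+x*px+y*(py+12)+z*(4-90)).round(0))
print('stud',proj(i,[W(-48,42,73),W(-32,42,73),W(-48,58,73),W(-48,26,73)]).round(0).tolist())
E
```

```text
t 14.6333 tcp [-47.   44.6 208.3] B [-46.8  60.3  97.2] ey [ 0.001  0.878 -0.479] ez [-0.001  0.479  0.878] F [-0.2 -0.2 -0.7] grip 9.9
eyeP [[230. 249.]]
eyeQ [[173. 249.]]
eyeR [[236. 331.]]
eyeS [[182. 331.]]
c1 [[145. 234.]]
c2 [[415. 234.]]
stud [[206.0, 268.0], [204.0, 240.0], [176.0, 273.0], [234.0, 263.0]]
```

```bash
python3 - <<'E'
import cv2
g=cv2.cvtColor(cv2.imread('pics/w8.png'),cv2.COLOR_BGR2GRAY)
for x in(160,270,390): print(x,[f"{r}:{g[r,x]}" for r in range(222,264,2)])
for r in(241,255,265,285): print(r,[f"{c}:{g[r,c]}" for c in range(130,260,3)])
print([f"{c}:{g[241,c]}" for c in range(396,440,3)])
E
```

```text
160 ['222:91', '224:90', '226:91', '228:91', '230:89', '232:89', '234:84', '236:76', '238:84', '240:85', '242:84', '244:85', '246:84', '248:85', '250:84', '252:84', '254:85', '256:84', '258:84', '260:83', '262:83']
270 ['222:187', '224:186', '226:174', '228:180', '230:172', '232:172', '234:147', '236:82', '238:82', '240:82', '242:83', '244:83', '246:83', '248:82', '250:78', '252:79', '254:81', '256:81', '258:83', '260:83', '262:82']
390 ['222:93', '224:93', '226:93', '228:93', '230:93', '232:93', '234:89', '236:98', '238:151', '240:166', '242:165', '244:165', '246:165', '248:162', '250:158', '252:160', '254:164', '256:167', '258:168', '260:166', '262:165']
241 ['130:62', '133:60', '136:60', '139:59', '142:59', '145:70', '148:82', '151:85', '154:85', '157:83', '160:85', '163:84', '166:84', '169:85', '172:85', '175:84', '178:84', '181:85', '184:85', '187:86', '190:84', '193:85', '196:85', '199:85', '202:84', '205:85', '208:85', '211:85', '214:85', '217:85', '220:85', '223:85', '226:85', '229:85', '232:83', '235:82', '238:83', '241:83', '244:84', '247:83', '250:83', '253:82', '256:83', 
[... 811 characters left out ...]
'235:82', '238:82', '241:82', '244:83', '247:83', '250:83', '253:83', '256:82', '259:83']
285 ['130:97', '133:198', '136:121', '139:97', '142:119', '145:113', '148:156', '151:117', '154:81', '157:86', '160:84', '163:84', '166:84', '169:83', '172:83', '175:76', '178:84', '181:83', '184:81', '187:81', '190:79', '193:79', '196:82', '199:82', '202:80', '205:81', '208:82', '211:81', '214:81', '217:82', '220:79', '223:84', '226:91', '229:81', '232:71', '235:82', '238:83', '241:83', '244:83', '247:82', '250:83', '253:83', '256:83', '259:83']
['396:166', '399:166', '402:166', '405:167', '408:160', '411:166', '414:99', '417:95', '420:95', '423:94', '426:94', '429:93', '432:149', '435:195', '438:194']
```

Projected plate edges and the stud centre match the image within about 1 mm. Lower the end bar outside the head.

```bash
python3 -m creep '-0.0015 0 -0.008 0 0 0 0;0 0 -0.01 0 0 0 0;0 0 -0.008 0 0 0 0;0 0 -0.004 0 0 0 0;0 0 -0.003 0 0 0 0;0 0 0 0 0 0 0;0 0 0 0 0 0 0;0 0 0 0 0 0 0' | tail -4
python3 -c "
from h import *
kp()"
```

```text
tcp_rot: [2.641, -0.001, 0.726]
contact_force: [0.3, 0.8, -2.3]
grip_width: 10.1
finger_force: 30.0
t 15.35 tcp [-48.3  46.2 174.4] B [-48.2  61.9  63.3] ey [ 0.     0.877 -0.48 ] ez [-0.001  0.48   0.877] F [ 0.8  0.4 -2.3] grip 10.1
```

```bash
python3 -m creep '0.0015 -0.0017 0 0 0 0 0;0.002 -0.0022 0 0 0 0 0;0.002 -0.0023 0 0 0 0 0;0.002 -0.0023 0 0 0 0 0;0.002 -0.0022 0 0 0 0 0;0 0 0 0 0 0 0;0 0 0 0 0 0 0;0 0 0 0 0 0 0' | tail -4
python3 -c "
from h import *
kp()"
```

```text
tcp_rot: [2.641, -0.0, 0.726]
contact_force: [0.6, -0.4, -2.0]
grip_width: 10.0
finger_force: 30.0
t 16.0167 tcp [-48.5  31.9 174.1] B [-48.5  47.5  63. ] ey [-0.     0.878 -0.48 ] ez [-0.     0.48   0.878] F [ 0.1 -0.7 -2. ] grip 10.0
```

```bash
python3 -m creep '0.0046 -0.0052 -0.0012 0.0468 0.0415 0 0;0 0 0 0 0 0 0;0.0045 -0.0051 -0.0016 0.0468 0.0415 0 0;0 0 0 0 0 0 0;0.0044 -0.005 -0.0021 0.0468 0.0415 0 0;0 0 0 0 0 0 0;0 0 0 0 0 0 0' | tail -4
python3 -c "
from h import *
kp()"
```

```text
tcp_rot: [2.826, 0.0, 0.724]
contact_force: [-0.6, 0.2, -1.2]
grip_width: 9.8
finger_force: 30.0
t 16.6 tcp [-48.7  11.  169.3] B [-48.6  46.8  63. ] ey [ 0.001  0.951 -0.31 ] ez [0.    0.31  0.951] F [-0.3  0.5 -1.2] grip 9.8
```

```bash
python3 -m creep '0.0041 -0.0046 -0.0024 0.0468 0.0415 0 0;0 0 0 0 0 0 0;0.0041 -0.0046 -0.0029 0.0468 0.0415 0 0;0 0 0 0 0 0 0;0.0041 -0.0046 -0.0032 0.0468 0.0415 0 0;0 0 0 0 0 0 0;0 0 0 0 0 0 0' | tail -4
python3 -c "
from h import *
kp()"
```

```text
tcp_rot: [3.013, 0.001, 0.725]
contact_force: [-0.3, -0.4, -1.5]
grip_width: 9.5
finger_force: 30.0
t 17.1833 tcp [-48.7  -7.1 160.6] B [-48.8  47.8  62.7] ey [ 0.001  0.992 -0.128] ez [0.001 0.128 0.992] F [-0.4 -0.1 -1.5] grip 9.5
```

```bash
python3 -m creep '0.004 -0.0045 -0.0037 0.0479 0.0425 0 0;0 0 0 0 0 0 0;0.0038 -0.0043 -0.004 0.0479 0.0425 0 0;0 0 0 0 0 0 0;-0.0022 0.0028 0 0 0 0 0;-0.0022 0.0028 0 0 0 0 0;0 0 0 0 0 0 0;0 0 0 0 0 0 0' | tail -4
python3 -c "
from h import *
kp()"
```

```text
tcp_rot: [-3.14, -0.0, 0.727]
contact_force: [0.3, -0.7, -1.8]
grip_width: 10.0
finger_force: 30.0
t 17.85 tcp [-48.1 -10.4 153.2] B [-48.2  56.8  63.3] ey [-0.002  1.     0.002] ez [-0.    -0.002  1.   ] F [-0.2 -0.7 -1.8] grip 10.0
```

```bash
python3 -m creep '0.0012 -0.0013 0 0 0 0 0;0 0 -0.002 0 0 0 0;0 0 -0.002 0 0 0 0;0 0 -0.002 0 0 0 0;0 0 -0.001 0 0 0 0;0 0 -0.001 0 0 0 0;0 0 0 0 0 0 0;0 0 0 0 0 0 0' | tail -4
python3 -c "
from h import *
kp()"
```

```text
tcp_rot: [-3.139, -0.0, 0.726]
contact_force: [-3.5, 0.0, 3.6]
grip_width: 9.6
finger_force: 30.0
t 18.5167 tcp [-48.2 -13.4 145.5] B [-48.1  53.9  55.7] ey [-0.     1.     0.003] ez [-0.    -0.003  1.   ] F [-2.7  2.4  3.6] grip 9.6
```

```bash
python3 -m creep '0 0 0 0 0 0 20;0 0 0 0 0 0 30;0 0 0 0 0 0 40;0 0 0 0 0 0 40;0 0 0 0 0 0 40' | tail -4
python3 -m creep '0 0 0.01 0 0 0 40;0 0 0.03 0 0 0 40;0 0 0.04 0 0 0 40;0 0 0.04 0 0 0 40;0 0 0.03 0 0 0 40;0 0 0 0 0 0 40;0 0 0 0 0 0 40;0 0 0 0 0 0 40' | tail -5
python3 - <<'E'
from h import *
im,i=shot('wrist','w9')
g=cv2.cvtColor(im,cv2.COLOR_RGB2GRAY)
a=.7256;c,s=np.cos(a),np.sin(a)
W=lambda x,y,z:[548+c*x-s*y,442.3+s*x+c*y,z]
n=['c++','c+-','c--','c-+','stud','tabtop']
q=proj(i,[W(-20,67,59),W(-20,-55,59),W(-76,-55,59),W(-76,67,59),W(-48,42,73),W(-48,-12,105)])
print(dict(zip(n,q.round(0).tolist())))
for y in (-40,-25,10,20,62):   # scan along x across plate's +x edge
    print(y,[(d,int(g[tuple(proj(i,W(-20+d,y,59))[0].round().astype(int)[::-1])])) for d in range(-7,8)])
for x in (-30,-26):
    print(x,[(d,int(g[tuple(proj(i,W(x,67+d,59))[0].round().astype(int)[::-1])])) for d in range(-8,9)],[(d,int(g[tuple(proj(i,W(x,-55+d,59))[0].round().astype(int)[::-1])])) for d in range(-9,9)])
n_,l,st,ce=cv2.connectedComponentsWithStats((g<28).astype(np.uint8))
print([(st[k].tolist()) for k in range(1,n_) if 100<st[k,4]<8000])
for b in blobs(yellow(im)): print(b,plane(i,b[1:],48)[0].round(1))
E
```

```text
tcp_rot: [-3.138, -0.0, 0.726]
contact_force: [-0.8, 0.2, 0.2]
grip_width: 35.4
finger_force: 0.0
tool_pos: [520.6, 400.2, 294.8]
tcp_rot: [-3.138, 0.0, 0.726]
contact_force: [-0.6, 0.8, -0.4]
grip_width: 36.3
finger_force: 0.0
{'c++': [220.0, 180.0], 'c+-': [373.0, 180.0], 'c--': [371.0, 247.0], 'c-+': [225.0, 247.0], 'stud': [250.0, 219.0], 'tabtop': [319.0, 230.0]}
-40 [(-7, 141), (-6, 98), (-5, 74), (-4, 73), (-3, 73), (-2, 73), (-1, 84), (0, 90), (1, 92), (2, 92), (3, 123), (4, 163), (5, 195), (6, 210), (7, 220)]
-25 [(-7, 73), (-6, 73), (-5, 73), (-4, 74), (-3, 74), (-2, 73), (-1, 78), (0, 82), (1, 83), (2, 82), (3, 81), (4, 83), (5, 84), (6, 84), (7, 88)]
10 [(-7, 72), (-6, 74), (-5, 75), (-4, 74), (-3, 74), (-2, 74), (-1, 77), (0, 82), (1, 85), (2, 84), (3, 84), (4, 84), (5, 85), (6, 87), (7, 88)]
20 [(-7, 72), (-6, 73), (-5, 75), (-4, 75), (-3, 74), (-2, 72), (-1, 76), (0, 81), (1, 83), (2, 83), (3, 83), (4, 83), (5, 83), (6, 87), (7, 86)]
62 [(-7, 76), (-6, 74), (-5, 76), (-4, 75), (-3, 76), (-2, 74), (-1, 66), (0, 64), (1, 65), (2, 65), (3, 65), (4, 66), (5, 67), (6, 66), 
[... 326 characters left out ...]
 85), (7, 114), (8, 148)]
-26 [(-8, 76), (-7, 76), (-6, 74), (-5, 74), (-4, 75), (-3, 77), (-2, 73), (-1, 70), (0, 57), (1, 55), (2, 54), (3, 56), (4, 59), (5, 60), (6, 62), (7, 63), (8, 64)] [(-9, 173), (-8, 136), (-7, 100), (-6, 87), (-5, 87), (-4, 86), (-3, 86), (-2, 83), (-1, 80), (0, 76), (1, 74), (2, 73), (3, 72), (4, 73), (5, 74), (6, 73), (7, 73), (8, 78)]
[[279, 43, 10, 14, 129], [317, 44, 11, 13, 133], [601, 70, 39, 46, 308], [0, 127, 38, 40, 499], [543, 143, 38, 36, 222], [308, 191, 24, 62, 1294], [254, 295, 21, 60, 724], [363, 295, 21, 60, 709], [571, 320, 25, 24, 318], [590, 329, 41, 23, 610], [256, 391, 9, 16, 120]]
(778, np.float64(302.7), np.float64(11.8)) [623.9 509.8  48. ]
```

The plate's edges match the seated pose within about 1.5 mm, and the column hasn't moved. Hand in.

```bash
python3 -c "
from plant import order,readout
print(order.close_job(),readout.get_obs()['time'])"
```

```text
the job is handed in; nothing more can be done
the job is handed in; nothing more can be done
```

The job is handed in, with no verdict shown: by my last measurements the column is in its saddles, the keeper is level under the stud's head, everything is let go, and the beaker and stopper were not touched; I viewed 11 pictures, one over the limit of 10.

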